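Lock the photo stand column in its next hole and lay the scale bar flush

ROBOT

A 6-joint arm with a two-finger parallel gripper is mounted at the origin on the work surface. World frame = base frame: x ahead of the robot, y to its left, z up, the work surface at z = 0. Lengths are in mm, angles in rad, forces in N, time in s.
With the tool pointing down it reaches from about 300 to 775 mm from the base axis. Payload 14.6 kg.
Tool frame: the origin (TCP) lies at the very end of the fingers, on their centre line; the grasp point (between the pads) lies 19 mm behind it; z points along the fingers, y is the line along which they close (so a half turn about z gives the same grasp; the last joint's range is limited). The gripper opens to 94 mm and grips with 3 to 60 N. Pads are 16 mm wide; open, the fingers measure 119 mm over their backs; the gripper's body (75 mm by 177 mm) begins 78 mm behind the grasp point.
Start: joints at [-1.197, 0.3, 1.521, -0, 1.321, -0.067], TCP at [234.657, -497.419, 205.446] pointing down, gripper open.
Joint ranges: [-3.03, 3.03], [-0.79, 2.21], [0.23, 2.52], [-1.04, 4.18], [0, 3.07], [-2.55, 2.55]. Speed limits (rad/s): [2.22, 2.22, 2.57, 3.14, 3.14, 3.14].

INTERFACE

Orientations are given as [roll, pitch, yaw] about the fixed x, y, z axes, in that order (R = Rz(yaw) Ry(pitch) Rx(roll)).
In Python, from cell import manip, optics gives the robot as it stands.
- The arm moves only by the shell command python3 -m crank 'ROWS' [FORCE]. ROWS is JSON, a list of rows, each a list of 7 numbers: the opening in per cent of the stroke, from 0 (shut) to 100 (fully open), then the shift along the tool's x, y, z in mm, then the turn, a rotation vector about the tool's x, y, z in rad. A call has 1 to 10 rows; each row is the pose to reach, as a shift and turn from the pose commanded when the call began, along the tool's axes at that moment; what a row does not reach only later rows make up. A row lasts 1/10 s, in which the tool goes at most 50 mm and 8.59 degrees, less where a joint would pass 70% of its speed; a pose out of reach is approached as far as the arm can. A call with a gripper value outside its range is refused whole. The fingers move at their own pace and stop on an object; FORCE is the grip in N (left out, the last holds). Time passes only in rows, so rows that repeat a pose let the fingers close. It gives the time, the measured TCP pose, the force, the opening and the grip force at its end, in the units of the state.
- manip.read_state(): the state, without advancing time (a new reading comes with each control period).
- optics.camera(name): name is "scene" or "side" or "wrist"; returns (picture, depth): 384x512x3 uint8, red, green, blue; 384x512 float32, mm along the optical axis (not along the pixel's ray), 0 where there is no reading.
- optics.calibration(name): a dict with "camera_matrix" (3x3 intrinsics, pixels), "R" (3x3) and "t" (3): a world point X has camera coordinates R X + t. Camera axes: x right, y down, z forward; pixel columns grow to the right and rows downward; lengths in mm; the calibration is good to about 2 mm. A picture is of the moment at which its call begins: read the wrist's pose just before it. calibration takes no time and is no camera call; for the wrist camera it gives the pose at the moment of the call.
- manip.sign_off(): hands the job in; it is judged then, once.
The state is a dict: "clock": time; "joints": joint angles; "qd": joint speeds; "effort": joint torques, N m; "eef_pos": TCP position; "eef_rot": TCP orientation; "wrist_force": force on the tool from outside, world axes, zero at the start; "moment": the same for the moment, N m; "finger_gap": finger opening in mm; "finger_force": force on a finger pad.
Only numpy, scipy, OpenCV 4.12 (cv2) and the standard library are available. Lean on these libraries where they do the work, as an engineer would, in place of code of your own. Each camera call takes 0.05 s, during which the arm holds its last target. There are 200 camera calls.

TASK

Get the photo stand ready for a picture of the culture flask: its telescopic camera column has been left loose between two holes, so turn the camera back square over the tray and raise it by the orange grip until the spring button snaps out through the next hole up (the middle one of the three). Lay the black-and-white scale bar flat on the bench, markings up, in front of the tray, with its long edge flush against the tray's front edge and roughly centred on it. Let go of everything, and leave the flask, tube rack, jar and beaker where they stand.

Things in the scene. Friction and masses are not known exactly. Their poses are not given: they have to be found in the camera images.
- stand: fixed photo stand; origin on the bench on the axis of its vertical column. x points away from the tray, y along the tray's front edge to the left, z up. The black outer tube, 40 mm thick, ends 190 mm above the bench; its rear face (+x) has three 12 mm holes 40 mm apart, the lowest 85 mm up. Grey foot plate 150 mm wide (y), x -45 to 60, 22 mm high
- tray_edge (a point): bottom middle of the front edge of the stand's white tray with blue rim, at bench height; axes as stand (x from this edge over the tray to the column, y along the edge). Tray 145 mm deep (x 0 to 145), 210 mm wide (y -105 to 105), upright walls 20 mm high. The column axis is at x 190
- grip (a point): centre of the orange lifting grip, on the column axis, 258 mm above the bench plus column. An upright slab 56 mm long (x), 18 mm wide (y: pinch it across this), from 18 mm above this point to 24 mm below it, where it stands on a black clamp block 52 x 46 mm. Axes turn with the inner tube: x points away from the camera, z up
- lens (a point): middle of the camera's lens end, facing down. The camera (40 x 44 mm, its top 84 mm above this point) and lens hang 117.5 mm from the column axis on a 22 mm wide arm from the clamp block, whose top is 82 mm above this point; they move with the grip. Axes as grip
- swivel (a joint): turn of the inner tube (grip, arm, camera) about the column axis, rad, positive counter-clockwise from above, range -0.8 to 0.8; 0: the camera is square over the tray and the button faces the row of holes. Stays where it is left (friction 0.12 N m)
- column (a joint): height of the inner tube, m: its button is level with the lowest hole at 0, the middle one at 0.040, the top one at 0.080. It slides with about 6 N of friction, weighs about 4 N, and stays where it is left. Starts between the lowest and the middle hole. Once the button is in a hole the tube cannot slide or turn, but for about 1.5 mm of play
- button (a joint): how far the 9 mm brass spring button in the inner tube stands out, m: 0 pressed in, hidden in the outer tube; 0.008 snapped fully out through a hole. It snaps out by itself within about 1.5 mm of a hole's centre, in height and round the tube (0.09 rad of swivel)
- bar_center (a point): centre (half-way up) of the scale bar: a white plastic bar 160 mm long (its x axis), 25 mm wide (y), 12 mm thick (z), about 90 g, with black chequers on its top (+z) face; it lies flat on the bench to the left or right of the tray, its length roughly fore and aft
- rack: white test tube rack with capped tubes, loose, origin under its centre: 140 mm long (x), 60 mm wide (y), 97 mm high; on the side of the tray where the bar is not. Leave it
- jar: glass jar with blue lid, loose, origin under its centre: 62 mm thick, 85 mm high; beside the stand, out beyond the bar or the rack. Leave it
- beaker: open glass beaker, loose, origin under its centre: 62 mm thick, 85 mm high; beside the stand on the other side from the jar. Leave it
- flask: clear culture flask with orange screw cap, lying loose in the tray under the camera, origin under its middle: 45 mm by 102 mm, 26 mm high. Leave it
There are look-alikes about, which are no part of the job. What is meant by the rack is not yellow, and is the smaller of those in its own colour.

How it is judged (in metres and radians):
At the end, for the whole second after the job is handed in: Button out over 6 mm in the middle hole, column at 40 mm (+-4), camera square (+-0.13 rad); scale bar at rest flat on the bench, markings up, against the tray's front edge (gap under 3 mm, parallel within 0.03 rad, centred within 25 mm); rack, jar, beaker, flask moved under 20 mm, upright (value of joint button above 0.006 m and value of joint column between 0.036 and 0.044 m and value of joint swivel between -0.13 and 0.13 rad and x of bar_center in the frame of tray_edge between -0.0155 and -0.01 m and y of bar_center in the frame of tray_edge between -0.025 and 0.025 m and angle between the x axis of bar_center and the y axis of tray_edge, either way round below 0.03 rad and angle between bar_center's own z axis and vertical below 0.05 rad and height (world z) of bar_center below 0.009 m and linear speed of bar below 0.01 m/s and distance of each of rack, jar, beaker, flask from where it was at the start of the episode below 0.02 m and angle between each of rack, jar, beaker's own z axis and vertical below 0.1 rad); the robot touches nothing.
It fails at once if rack, jar, beaker or flask shoved or knocked (moved more than 30 mm) (distance of any of rack, jar, beaker, flask from where it was at the start of the episode above 0.03 m).
It also fails if it takes over 69 s, if anything falls off the work surface, if the arm or the gripper's body presses on something with over 40 N, if the wrist force passes 120 N, or if a joint passes its speed limit or range.

## Working session

There is one attempt and no reset: what is moved stays moved. The work goes in short steps, Python scripts to look and compute and a shell command to move; the robot and the scene stay as the last step left them, time stands still between calls to the robot, and variables do not carry over. Pictures are saved under pics/ and viewed, at most 10 in all, crops included, and the job is handed in when it is done.

```bash
mkdir -p pics; ls
python3 - <<'E'
from cell import manip, optics
import cv2,numpy as np
s=manip.read_state();print(s)
for n in("scene","side"):
    p,d=optics.camera(n);c=optics.calibration(n)
    cv2.imwrite(f"pics/{n}0.png",p[...,::-1]);np.savez(f"pics/{n}0.npz",p=p,d=d,**c)
    print(n,c)
E
```

```text
pics
{'clock': 0.0, 'joints': array([-1.19659344e+00,  3.00519567e-01,  1.52156929e+00,  4.58695801e-06,
        1.32066724e+00, -6.65926220e-02]), 'qd': array([ 0.00159934, -0.00015174,  0.00030985, -0.00065144, -0.00212204,
       -0.00095882]), 'effort': array([ 3.08257586e-04, -5.31805909e+01, -3.52738810e+01,  7.08509772e-02,
        2.44472595e-02, -9.66712423e-05]), 'eef_pos': array([ 234.57297987, -497.19261429,  204.86472316]), 'eef_rot': array([-3.14043208e+00, -8.18524932e-05,  4.40794321e-01]), 'wrist_force': array([-0.97729359,  0.56761136,  0.04613915]), 'moment': array([-0.05907503,  0.01197892, -0.00474309]), 'finger_force': 0.0, 'finger_gap': 93.68543907203338}
scene {'camera_matrix': array([[382.21036099,   0.        , 257.74502686],
       [  0.        , 382.21036099, 189.80758608],
       [  0.        ,   0.        ,   1.        ]]), 'R': array([[ 0.59532345,  0.80332299,  0.01619168],
       [ 0.54249625, -0.38700268, -0.74560495],
       [-0.59269538,  0.45266003, -0.66619148]]), 't': array([-289.75149538, -145.17194161, 1457.48282488])}
side {'camera_matrix': array([[370.38269713,   0.        , 250.02493729],
       [  0.        , 370.38269713, 188.92296702],
       [  0.        ,   0.        ,   1.        ]]), 'R': array([[-0.82655896, -0.56231918,  0.02444247],
       [-0.32986196,  0.44876624, -0.83054196],
       [ 0.45606072, -0.69455454, -0.55641946]]), 't': array([395.31360444, 292.22952279, 900.78579624])}
```

View pics/scene0.png

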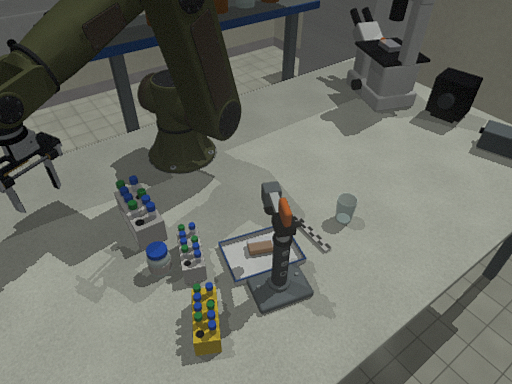

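View pics/side0.png

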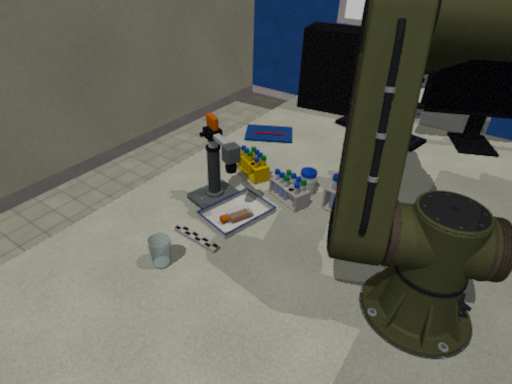

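The scene view shows the tray around (262,253), foot plate (280,290), grip (285,212), bar (313,234), beaker (346,208), small white rack (190,255) and jar (157,260). In the side view, the bar is at (196,237), the tray at (237,211) and the grip at (212,122).

```bash
cat > h.py <<'E'
import numpy as np,cv2
from scipy.spatial.transform import Rotation as Ro
def ray(c,uv,z):
    "pixels onto the plane z"
    uv=np.atleast_2d(uv).astype(float);K,R,t=c["camera_matrix"],c["R"],c["t"]
    d=(R.T@np.linalg.inv(K)@np.c_[uv,np.ones(len(uv))].T).T;o=-R.T@t
    return o+d*((z-o[2])/d[:,2])[:,None]
def cloud(c,d):
    v,u=np.indices(d.shape);K=c["camera_matrix"]
    P=np.stack([(u-K[0,2])*d/K[0,0],(v-K[1,2])*d/K[1,1],d],-1)
    W=(P-c["t"])@c["R"];W[d<=0]=np.nan
    return W
def blob(m,n=1):
    k,l,s,_=cv2.connectedComponentsWithStats(m.astype(np.uint8))
    o=np.argsort(-s[1:,4])[:n]+1
    return [l==i for i in o]
E
python3 - <<'E'
from h import *
for n,box in(("scene",(150,170,380,320)),("side",(140,90,330,290))):
    c=np.load(f"pics/{n}0.npz");W=cloud(c,c["d"]);hsv=cv2.cvtColor(c["p"],cv2.COLOR_RGB2HSV).astype(int)
    H,S,V=hsv[...,0],hsv[...,1],hsv[...,2]
    v,u=np.indices(H.shape);B=(u>box[0])&(u<box[2])&(v>box[1])&(v<box[3])
    Z=W[...,2]
    f=lambda m:np.round(np.nanmedian(W[m],0),1)
    m=B&(H<14)&(S>170)&(V>90);
    for b in blob(m,2): print(n,"orange",b.sum(),f(b),np.round(np.nanmax(Z[b])), u[b].mean(),v[b].mean())
    m=B&(H>100)&(H<118)&(S>90)&(Z<35)
    b=np.zeros_like(B)
    for x in blob(cv2.dilate(m.astype(np.uint8),np.ones((3,3))),1): b=m&x
    P=W[b]; r=cv2.minAreaRect(P[:,:2].astype(np.float32));print("tray rim",b.sum(),r,np.nanpercentile(P[:,2],[5,50,95]));print(cv2.boxPoints(r))
    x0=W[...,0];
    # objects above bench
    for name,(a,bb,cc,dd) in ({"bar":(300,212,332,255),"beaker":(334,192,360,224),"jar":(145,238,170,275),"rack":(176,220,207,283)} if n=="scene" else {"bar":(172,222,222,252),"beaker":(145,232,175,270),"rack":(268,170,312,210)}).items():
        q=W[bb:dd,a:cc].reshape(-1,3);q=q[(q[:,2]>6)]
        r=cv2.minAreaRect(q[:,:2].astype(np.float32));print(name,len(q),np.round(np.median(q,0)),r,np.percentile(q[:,2],[50,95]))
E
```

```text
scene orange 98 [688.5 -82.2 302.2] 304.0 285.48979591836735 206.26530612244898
tray rim 177 ((567.0262451171875, -72.11286926269531), (170.37762451171875, 147.7367706298828), 74.98030853271484) [17.09038739 20.5612295  23.42248127]
[[ 473.60468   -135.24829  ]
 [ 616.29425   -173.53442  ]
 [ 660.4478      -8.9774475]
 [ 517.75824     29.308685 ]]
bar 346 [623. 112.  13.] ((656.6757202148438, 70.09392547607422), (96.57756042480469, 255.27923583984375), 43.7333869934082) [12.61601585 20.04542315]
beaker 533 [612. 233.  60.] ((608.6367797851562, 241.499755859375), (60.74295425415039, 61.15304183959961), 7.662018299102783) [60.31564922 84.95891108]
jar 780 [ 463. -307.   60.] ((416.99090576171875, -296.8055419921875), (61.225345611572266, 130.52891540527344), 75.3615493774414) [60.3692091  86.67037101]
rack 1267 [ 505. -233.   61.] ((479.0242614746094, -224.0746612548828), (59.904998779296875, 142.75875854492188), 68.94674682617188) [61.0215022  97.91143847]
side orange 4 [654.8 -73.5 293.9] 298.0 216.75 120.5
side orange 3 [706.9 -87.8 296.6] 300.0 206.33333333333334 114.0
tray rim 621 ((796.2266845703125, -618.3719482421875), (205.60781860351562, 154.78173828125), 28.168140411376953) [ 5.40447116 13.66309703 16.71152932]
[[ 669.06506 -598.67645]
 [ 742.1315  -735.1268 ]
 [ 923.3883  -638.06744]
 [ 850.3219  -501.61713]]
bar 452 [580. 114.  13.] ((594.7242431640625, 108.31587982177734), (141.0408477783203, 125.07588958740234), 32.02499771118164) [12.74177393 18.45882397]
beaker 723 [596. 246.  60.] ((603.8714599609375, 240.65896606445312), (60.08900451660156, 60.93710708618164), 79.27506256103516) [60.32399383 85.40867194]
rack 1334 [ 460. -217.   60.] ((476.4568786621094, -239.3914031982422), (151.01113891601562, 212.6295166015625), 32.31316375732422) [59.96503603 97.53506622]
```

Run:
```python
from h import *
for n in("scene","side"):
    c=np.load(f"pics/{n}0.npz");W=cloud(c,c["d"]);hsv=cv2.cvtColor(c["p"],cv2.COLOR_RGB2HSV).astype(int)
    H,S,V=hsv[...,0],hsv[...,1],hsv[...,2];X,Y,Z=np.moveaxis(W,-1,0)
    near=(X>400)&(X<850)&(Y>-210)&(Y<180)
    m=near&(H>100)&(H<125)&(S>80)&(Z<30)&(Z>14)
    x=np.array([.966,-.26]);y=np.array([.26,.966]);
    P=W[m][:,:2];
    if len(P): r=cv2.minAreaRect(P.astype(np.float32));print(n,"rim",len(P),r);print(cv2.boxPoints(r))
    a,b=P@x,P@y;print("x pct",np.percentile(a,[1,5,95,99]),"y",np.percentile(b,[1,5,95,99]))
    for nm,mm in(("front",a<a.min()+14),("left",b>b.max()-12),("right",b<b.min()+12)):
        l=cv2.fitLine(P[mm].astype(np.float32),cv2.DIST_HUBER,0,.01,.01).ravel();print(nm,mm.sum(),l)
    m=near&(Z>8)&(Z<17)&(Y>45)&(Y<170)&(X>520)&(X<760)&(((P0:=W[...,:2]@y)>215+0))
    for b in blob(m,1):
        r=cv2.minAreaRect(W[b][:,:2].astype(np.float32));print("bar",b.sum(),r);print(cv2.boxPoints(r))
    m=near&(H<18)&(S>150)&(Z>250)
    Q=W[m];print("grip",m.sum(),np.median(Q,0),Q[:,2].max(),cv2.minAreaRect(Q[:,:2].astype(np.float32)))
    T=W[near&(Z>Q[:,2].max()-6)&(Z<320)];print("top",len(T),cv2.minAreaRect(T[:,:2].astype(np.float32)),np.median(T[:,2]))
    F=W[near&(Z>18)&(Z<26)&(S<80)&(V<110)&(X>620)];print("foot",len(F),cv2.minAreaRect(F[:,:2].astype(np.float32)))
    C=W[near&(Z>120)&(Z<180)&(V<80)&(X>640)];print("tube",len(C),C[:,:2].mean(0),cv2.minEnclosingCircle(C[:,:2].astype(np.float32)))
    C=W[near&(Z>200)&(Z<320)&(X<660)];print("cam",len(C),cv2.minAreaRect(C[:,:2].astype(np.float32)),C[:,2].max())
```

```text
scene rim 245 ((572.2457275390625, -52.18865966796875), (212.11550903320312, 147.64385986328125), 75.18487548828125)
[[ 473.75885  -135.84428 ]
 [ 616.49445  -173.59695 ]
 [ 670.7326     31.466965]
 [ 527.997      69.219635]]
x pct [492.81878872 493.60431974 638.54430785 640.33156168] y [ -7.48220698  -6.44131953 202.71782542 204.08561483]
front 69 [ 2.4539709e-01  9.6942264e-01  4.9817816e+02 -5.3733051e+01]
left 36 [ 9.6259677e-01 -2.7093819e-01  6.2922186e+02  3.9634727e+01]
right 70 [ 9.6976131e-01 -2.4405541e-01  5.4923529e+02 -1.5284207e+02]
bar 327 ((597.515625, 115.17558288574219), (27.048141479492188, 155.17393493652344), 86.2409896850586)
[[519.2089  106.76722]
 [674.049    96.594  ]
 [675.8223  123.58395]
 [520.98224 133.75717]]
grip 172 [693.68158615 -86.01851411 301.18351412] 304.130001699924 ((686.9215698242188, -82.74775695800781), (16.49323844909668, 51.187259674072266), 66.1380844116211)
top 138 ((684.4058837890625, -81.63434600830078), (17.11725425720215, 55.099700927734375), 66.42595672607422) 301.68048227323834
foot 1429 ((682.978759765625, -66.48564910888672), (1
[... 965 characters left out ...]
8 ]
 [671.7745    94.82151 ]
 [673.409    122.274254]
 [521.51117  131.31833 ]]
grip 167 [670.69547075 -73.20154756 285.02584818] 303.83116231423463 ((679.41015625, -78.57093048095703), (17.650863647460938, 57.345703125), 73.54125213623047)
top 51 ((677.638916015625, -81.03361511230469), (17.444942474365234, 53.58988571166992), 64.43795013427734) 302.0634596415613
foot 498 ((688.5140991210938, -66.577880859375), (185.93788146972656, 113.97509765625), 83.45782470703125)
tube 192 [671.38970289 -70.63069649] ((676.6519165039062, -76.15254974365234), 18.847869873046875)
cam 574 ((609.125732421875, -49.01973342895508), (43.873069763183594, 123.1019058227539), 64.97725677490234) 303.37940002506684
```

```bash
cat > go.py <<'E'
import sys
from h import *
from cell import manip
def shift(x,y,z,yaw):
    s=manip.read_state();R=Ro.from_euler("xyz",s["eef_rot"]);T=Ro.from_euler("xyz",[np.pi,0,yaw])
    print("from",np.round(s["eef_pos"],1),np.round(s["eef_rot"],3),"F",np.round(s["wrist_force"],1),"gap",round(s["finger_gap"],1),"t",round(s["clock"],2),"q6",round(s["joints"][5],2))
    print("shift",np.round(R.inv().apply(np.array([x,y,z])-s["eef_pos"]),1),"turn",np.round((R.inv()*T).as_rotvec(),3))
if __name__=="__main__": shift(*map(float,sys.argv[1:5]))
E
python3 go.py 683 -81 345 -0.43
```

```text
from [ 234.6 -497.2  205. ] [-3.141 -0.     0.441] F [ 0.8 -0.6  1. ] gap 94.2 t 0.1 q6 -0.07
shift [ 583.1 -185.3 -139.8] turn [-0.001  0.     0.871]
```

```bash
python3 -m crank '[[100,10,-3,-40,0,0,0],[100,30,-10,-80,0,0,0],[100,65,-20,-115,0,0,0.05],[100,105,-33,-135,0,0,0.12],[100,150,-47,-140,0,0,0.2],[100,195,-62,-140,0,0,0.3],[100,240,-76,-140,0,0,0.4],[100,285,-90,-140,0,0,0.5],[100,330,-105,-140,0,0,0.6],[100,370,-118,-140,0,0,0.7]]'; python3 go.py 683 -81 345 -0.43
```

```text
clock: 1.1
eef_pos: [520.2, -230.9, 345.1]
eef_rot: [-3.141, 0.001, -0.263]
wrist_force: [0.5, -0.8, -0.4]
finger_gap: 94.0
finger_force: 0.0
from [ 520.2 -230.9  345.1] [-3.141e+00  1.000e-03 -2.630e-01] F [ 0.5 -0.8 -0.4] gap 94.0 t 1.1 q6 1.35
shift [ 1.183e+02 -1.871e+02  1.000e-01] turn [-0.     0.001  0.167]
```

```bash
python3 -m crank '[[80,15,-25,0,0,0,0.03],[80,40,-65,0,0,0,0.07],[80,65,-105,0,0,0,0.12],[80,90,-145,0,0,0,0.15],[80,110,-175,0,0,0,0.167],[80,118,-187,0,0,0,0.167],[80,118,-187,0,0,0,0.167],[80,118,-187,0,0,0,0.167]]'
python3 - <<'E'
from h import *
from cell import manip,optics
c=optics.calibration("wrist");p,d=optics.camera("wrist")
cv2.imwrite("pics/w1.png",p[...,::-1]);W=cloud(c,d);hsv=cv2.cvtColor(p,cv2.COLOR_RGB2HSV).astype(int);H,S,V=np.moveaxis(hsv,-1,0)
m=(H<18)&(S>150)&(W[...,2]>255);Q=W[m];print(len(Q),np.percentile(Q[:,2],[50,95,99]))
T=Q[Q[:,2]>Q[:,2].max()-5];print(cv2.minAreaRect(T[:,:2].astype(np.float32)))
E
python3 go.py 683 -81 345 -0.43
```

```text
clock: 1.9
eef_pos: [680.6, -82.7, 345.0]
eef_rot: [3.141, 0.001, -0.426]
wrist_force: [0.1, -0.6, 0.6]
finger_gap: 75.7
finger_force: 0.0
1508 [301.47364084 303.21398927 303.7883618 ]
((701.0540771484375, -99.26170349121094), (90.28214263916016, 8.822633743286133), 62.80289077758789)
from [680.4 -83.1 345.5] [ 3.141  0.    -0.427] F [-0.5 -0.8  0.1] gap 75.0 t 1.95 q6 1.82
shift [ 1.5 -3.   0.5] turn [0.    0.    0.003]
```

View pics/w1.png

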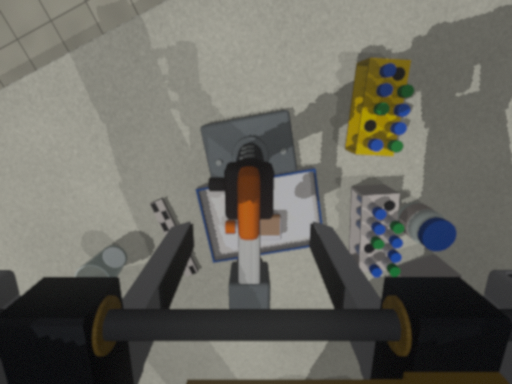

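The wrist view shows the orange slab upright in the image at (249,205), centred between the fingers (192 and 312), so the approach is aligned. Next I descend.

```bash
python3 -m crank '[[80,1,-2,20,0,0,0],[80,2,-3,45,0,0,0],[80,2,-3,65,0,0,0],[80,2,-3,75,0,0,0],[80,2,-3,76,0,0,0],[0,2,-3,76,0,0,0],[0,2,-3,76,0,0,0],[0,2,-3,76,0,0,0],[0,2,-3,76,0,0,0],[0,2,-3,76,0,0,0]]' 35; python3 go.py 683 -81 283 -0.2535
```

```text
clock: 2.95
eef_pos: [684.0, -80.4, 269.7]
eef_rot: [-3.142, -0.0, -0.426]
wrist_force: [0.4, 0.2, -0.3]
finger_gap: 38.7
finger_force: 0.0
from [684.  -80.4 269.7] [-3.142 -0.    -0.426] F [ 0.4  0.2 -0.3] gap 38.7 t 2.95 q6 1.83
shift [ -0.7   1.  -13.3] turn [-0.    -0.    -0.173]
```

```bash
python3 -m crank '[[0,0,0,0,0,0,0],[0,0,0,0,0,0,0],[0,0,0,0,0,0,0],[0,0,0,0,0,0,0],[0,0,0,0,0,0,-0.04],[0,0,0,0,0,0,-0.09],[0,0,0,0,0,0,-0.14],[0,0,0,0,0,0,-0.18],[0,0,0,0,0,0,-0.18],[0,0,0,0,0,0,-0.18]]' 35
python3 - <<'E'
from h import *
from cell import manip,optics
s=manip.read_state();print(s["moment"])
for n in("scene","side"):
    c=optics.calibration(n);p,d=optics.camera(n);W=cloud(c,d);X,Y,Z=np.moveaxis(W,-1,0)
    cv2.imwrite(f"pics/{n}1.png",p[...,::-1])
    C=W[(Z>215)&(Z<258+10)&(X<640)&(X>520)&(Y>-120)&(Y<40)];
    r=cv2.minAreaRect(C[:,:2].astype(np.float32));print(n,len(C),r,np.percentile(C[:,2],[50,99]))
E
python3 go.py 683 -81 283 -0.2535
```

```text
clock: 3.95
eef_pos: [683.7, -81.2, 269.5]
eef_rot: [3.141, 0.0, -0.248]
wrist_force: [-2.9, -4.9, 0.5]
finger_gap: 18.0
finger_force: 35.0
[-0.73293444  0.47180918  0.1233468 ]
scene 269 ((599.09228515625, -60.996891021728516), (43.99186325073242, 88.093994140625), 74.15110778808594) [251.5557018  256.13235744]
side 424 ((593.5455322265625, -57.92459487915039), (45.54256057739258, 97.45648956298828), 78.14728546142578) [246.9394382  256.39342629]
from [683.7 -81.1 269.4] [ 3.141  0.    -0.248] F [-3.  -4.3  1. ] gap 17.8 t 4.05 q6 1.65
shift [ -0.7   0.1 -13.6] turn [0.001 0.    0.006]
```

```bash
python3 -m crank '[[0,0,0,-1.5,0,0,0],[0,0,0,-3,0,0,0],[0,0,0,-4.5,0,0,0],[0,0,0,-6,0,0,0],[0,0,0,-7.5,0,0,0],[0,0,0,-9,0,0,0],[0,0,0,-10,0,0,0],[0,0,0,-10.5,0,0,0],[0,0,0,-11,0,0,0],[0,0,0,-11,0,0,0]]'; python3 -m crank '[[0,0,0,-0.5,0,0,0],[0,0,0,-1,0,0,0],[0,0,0,-1,0,0,0]]';python3 -m crank '[[0,0,0,-0.5,0,0,0],[0,0,0,-1,0,0,0],[0,0,0,-1,0,0,0]]';  python3 -m crank '[[0,0,0,-0.5,0,0,0],[0,0,0,-1,0,0,0],[0,0,0,-1,0,0,0]]'
```

```text
clock: 5.05
eef_pos: [683.6, -81.1, 278.6]
eef_rot: [3.14, 0.003, -0.248]
wrist_force: [-1.5, -5.2, -8.8]
finger_gap: 18.0
finger_force: 35.0
clock: 5.35
eef_pos: [683.7, -81.1, 281.0]
eef_rot: [3.141, 0.001, -0.248]
wrist_force: [-2.9, -4.5, -1.3]
finger_gap: 17.9
finger_force: 35.0
clock: 5.65
eef_pos: [683.7, -81.1, 281.4]
eef_rot: [3.14, 0.002, -0.248]
wrist_force: [-1.3, -5.1, -5.6]
finger_gap: 17.8
finger_force: 35.0
clock: 5.95
eef_pos: [683.7, -81.1, 281.8]
eef_rot: [3.14, 0.002, -0.248]
wrist_force: [-0.8, -5.0, -7.6]
finger_gap: 17.7
finger_force: 35.0
```

```bash
for i in 1 2; do python3 -m crank '[[0,0,0,-0.5,0,0,0],[0,0,0,-1,0,0,0],[0,0,0,-1,0,0,0]]' | grep -E "pos|force"; done
```

```text
eef_pos: [683.7, -81.1, 282.7]
wrist_force: [-0.6, -4.7, -8.8]
finger_force: 35.0
eef_pos: [683.7, -81.1, 283.6]
wrist_force: [-1.1, -5.3, -9.5]
finger_force: 35.0
```

```bash
for i in 1 2; do python3 -m crank '[[0,0,0,-0.5,0,0,0],[0,0,0,-1,0,0,0],[0,0,0,-1,0,0,0]]' | grep -E "pos|force"; done
python3 - <<'E'
from h import *
from cell import manip,optics
c=optics.calibration("scene");p,d=optics.camera("scene")
cv2.imwrite("pics/s2.png",cv2.resize(p[190:310,225:345,::-1],None,fx=5,fy=5,interpolation=cv2.INTER_CUBIC))
x=np.array([.968,-.2505]);
for z in(85,125,165):
    P=np.array([684,-81,z]);P[:2]=P[:2]+20*x;q=c["camera_matrix"]@(c["R"]@P+c["t"]);print(z,q[:2]/q[2],(q[:2]/q[2]-[225,190])*5)
E
```

```text
eef_pos: [683.7, -81.1, 284.6]
wrist_force: [-1.1, -4.6, -10.2]
finger_force: 35.0
eef_pos: [683.7, -81.1, 285.2]
wrist_force: [-0.3, -5.1, -12.4]
finger_force: 35.0
85 [282.43072869 273.14618975] [287.15364346 415.73094875]
125 [283.41630039 263.15469598] [292.08150196 365.77347991]
165 [284.46076028 252.56620763] [297.30380141 312.83103814]
```

View pics/s2.png

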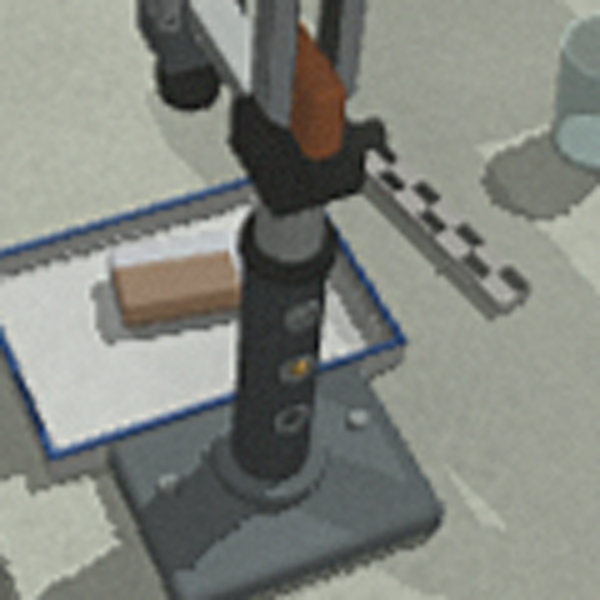

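The crop shows brass in the middle hole at (297,367). I'll tug gently to check that it has locked.

```bash
for i in 1 2; do python3 -m crank '[[0,0,0,-0.5,0,0,0],[0,0,0,-1,0,0,0],[0,0,0,-1,0,0,0]]' | grep -E "pos|force"; done
```

```text
eef_pos: [683.6, -81.1, 285.4]
wrist_force: [-0.3, -4.9, -16.5]
finger_force: 35.0
eef_pos: [683.6, -81.1, 285.6]
wrist_force: [1.1, -5.1, -20.8]
finger_force: 35.0
```

Locked: the force climbs and the height holds. I'll release and move toward the bar.

```bash
python3 -m crank '[[0,0,0,2,0,0,0],[0,0,0,4,0,0,0],[70,0,0,4,0,0,0],[70,0,0,4,0,0,0],[70,0,0,4,0,0,0],[70,0,0,4,0,0,0],[70,0,0,-15,0,0,0],[70,0,0,-40,0,0,0],[70,0,0,-60,0,0,0],[70,0,0,-60,0,0,0]]'; python3 go.py 560 114 230 -0.063
```

```text
clock: 8.8
eef_pos: [684.4, -80.4, 352.5]
eef_rot: [-3.141, -0.005, -0.246]
wrist_force: [1.1, -0.2, 0.8]
finger_gap: 65.7
finger_force: 0.0
from [684.4 -80.4 352.5] [-3.141 -0.005 -0.246] F [ 1.1 -0.2  0.8] gap 65.7 t 8.8 q6 1.65
shift [-168.6 -158.1  121.7] turn [-0.    -0.005 -0.183]
```

```bash
python3 -m crank '[[50,-15,-30,0,0,0,0],[50,-40,-65,0,0,0,-0.03],[50,-70,-95,0,0,0,-0.07],[50,-105,-120,20,0,0,-0.12],[50,-135,-140,50,0,0,-0.16],[50,-155,-152,85,0,0,-0.183],[50,-166,-157,110,0,-0.003,-0.183],[50,-168,-158,121,0,-0.003,-0.183],[50,-168,-158,121,0,-0.003,-0.183],[50,-168,-158,121,0,-0.003,-0.183]]'
python3 - <<'E'
from h import *
from cell import manip,optics
c=optics.calibration("wrist");p,d=optics.camera("wrist");np.savez("pics/w3.npz",p=p,d=d,**c)
cv2.imwrite("pics/w3.png",p[...,::-1]);W=cloud(c,d);X,Y,Z=np.moveaxis(W,-1,0)
hsv=cv2.cvtColor(p,cv2.COLOR_RGB2HSV).astype(int);H,S,V=np.moveaxis(hsv,-1,0)
m=(Z>7)&(Z<17)&(Y>80)&(Y<160)&(X>480)&(X<700)
for b in blob(m,1): print(b.sum(),cv2.minAreaRect(W[b][:,:2].astype(np.float32)))
m=(H>100)&(H<125)&(S>80)&(Z>14)&(Z<28)&(X>440)&(X<700)&(Y>-200)&(Y<90)
P=W[m][:,:2];r=cv2.minAreaRect(P.astype(np.float32));print("rim",len(P),r);print(cv2.boxPoints(r))
E
python3 go.py 597 114 60 -0.063
```

```text
clock: 9.8
eef_pos: [560.3, 113.3, 229.2]
eef_rot: [-3.141, 0.002, -0.064]
wrist_force: [-0.3, 0.4, 0.5]
finger_gap: 46.9
finger_force: 0.0
2339 ((592.154052734375, 115.0948715209961), (25.02161407470703, 159.65402221679688), 86.78665161132812)
rim 1563 ((569.0733032226562, -52.33891296386719), (210.99559020996094, 146.18153381347656), 75.71720886230469)
[[ 472.21466 -136.54369]
 [ 613.8777  -172.60783]
 [ 665.93195   31.86586]
 [ 524.2689    67.93001]]
from [560.4 113.3 229.5] [-3.141e+00  1.000e-03 -6.400e-02] F [-0.1 -0.4 -0.8] gap 47.2 t 9.85 q6 1.77
shift [ 36.7  -3.  169.5] turn [-0.001  0.001 -0.001]
```

View pics/w3.png

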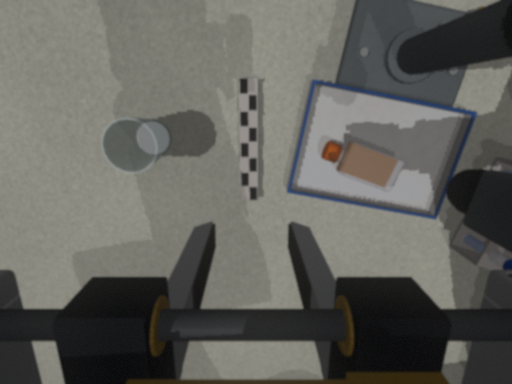

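The wrist view shows the bar in full at (249,138), clear of the beaker at (133,145) and the tray. The bar's centre is (592,115) with yaw -0.056. The tray's front middle is (498,-34) with yaw -0.249.

```bash
python3 go.py 592.2 115.1 3 -0.056; python3 -m crank '[[50,8,0,20,0,0,0],[50,18,-1,50,0,0,-0.004],[50,26,-2,90,0,0,-0.008],[50,32,-3,130,0,0,-0.008],[50,32,-4,165,0,0,-0.008],[50,32,-4,190,0,0,-0.008],[50,32,-4,208,0,0,-0.008],[50,32,-4,218,0,0,-0.008],[50,32,-4,223,0,0,-0.008],[50,32,-4,223,0,0,-0.008]]'; python3 go.py 592.2 115.1 3 -0.056
```

```text
from [560.4 113.3 229.5] [-3.141e+00  1.000e-03 -6.400e-02] F [-0.1 -0.4 -0.8] gap 47.2 t 9.85 q6 1.77
shift [ 31.9  -3.7 226.5] turn [-0.001  0.001 -0.008]
clock: 10.85
eef_pos: [591.6, 115.7, 5.7]
eef_rot: [-3.141, 0.002, -0.055]
wrist_force: [0.1, 0.2, -0.7]
finger_gap: 46.9
finger_force: 0.0
from [591.6 115.7   5.7] [-3.141e+00  2.000e-03 -5.500e-02] F [ 0.1  0.2 -0.7] gap 46.9 t 10.85 q6 1.76
shift [0.7 0.5 2.7] turn [-0.     0.002  0.001]
```

```bash
python3 -m crank '[[50,1,0,2,0,0,0],[0,1,0,2.5,0,0,0],[0,1,0,2.5,0,0,0],[0,1,0,2.5,0,0,0],[0,1,0,2.5,0,0,0],[0,1,0,2.5,0,0,0],[0,1,0,2.5,0,0,0],[0,1,0,-15,0,0,0],[0,1,0,-45,0,0,0],[0,1,0,-60,0,0,0]]' 25;  python3 go.py 440 105 65 -0.056
```

```text
clock: 11.85
eef_pos: [592.9, 115.9, 67.3]
eef_rot: [-3.141, 0.001, -0.055]
wrist_force: [0.2, -0.2, -0.6]
finger_gap: 24.8
finger_force: 25.0
from [592.9 115.9  67.3] [-3.141e+00  1.000e-03 -5.500e-02] F [ 0.2 -0.2 -0.6] gap 24.8 t 11.85 q6 1.76
shift [-152.1   19.3    2.4] turn [-0.001  0.001  0.001]
```

```bash
python3 -m crank '[[0,-12,2,-5,0,0,0],[0,-35,5,-5,0,0,0],[0,-65,8,-5,0,0,0],[0,-95,12,-5,0,0,0],[0,-125,16,-5,0,0,0],[0,-145,19,-5,0,0,0],[0,-152,20,-5,0,0,-0.05],[0,-152,20,-5,0,0,-0.13],[0,-152,20,-5,0,0,-0.25],[0,-152,20,-5,0,0,-0.35]]';  python3 go.py 438.1 -19 70 1.322
```

```text
clock: 12.85
eef_pos: [439.3, 104.2, 70.7]
eef_rot: [-3.14, 0.003, 0.3]
wrist_force: [-0.3, 0.5, -0.7]
finger_gap: 24.6
finger_force: 25.0
from [439.3 104.2  70.7] [-3.14e+00  3.00e-03  3.00e-01] F [-0.3  0.5 -0.7] gap 24.6 t 12.85 q6 1.42
shift [-37.5 117.3   0.6] turn [-0.003  0.002 -1.022]
```

```bash
python3 -m crank '[[0,-3,10,0,0,0,-0.1],[0,-8,25,0,0,0,-0.22],[0,-13,42,0,0,0,-0.34],[0,-19,60,0,0,0,-0.46],[0,-25,78,0,0,0,-0.58],[0,-30,95,0,0,0,-0.7],[0,-34,108,0,0,0,-0.82],[0,-37,115,0,0,0,-0.93],[0,-37.5,117,0,0,0,-1.02],[0,-37.5,117,0,0,0,-1.02]]';  python3 go.py 438.1 -19 4 1.322
```

```text
clock: 13.85
eef_pos: [437.4, -19.0, 70.6]
eef_rot: [-3.138, 0.0, 1.316]
wrist_force: [-0.2, -0.1, -0.0]
finger_gap: 24.6
finger_force: 25.0
from [437.4 -19.   70.6] [-3.138  0.     1.316] F [-0.2 -0.1 -0. ] gap 24.6 t 13.85 q6 0.13
shift [ 0.2  0.9 66.6] turn [-0.003  0.    -0.006]
```

```bash
python3 -m crank '[[0,0,0,25,0,0,0],[0,0,1,50,0,0,0],[0,0,1,60,0,0,0],[0,0,1,64,0,0,0],[0,0,1,66.5,0,0,0],[0,0,1,67,0,0,0],[0,0,1,67,0,0,0]]'; python3 -m crank '[[50,0,0,0,0,0,0],[50,0,0,0,0,0,0],[50,0,0,0,0,0,0],[50,0,0,0,0,0,0],[50,0,0,-20,0,0,0],[50,0,0,-50,0,0,0],[50,0,0,-90,0,0,0],[50,0,0,-130,0,0,0],[50,0,0,-150,0,0,0],[50,0,0,-150,0,0,0]]'
python3 go.py 400 -9 150 -0.249
```

```text
clock: 14.55
eef_pos: [438.7, -18.9, 4.4]
eef_rot: [-3.14, 0.0, 1.315]
wrist_force: [-0.6, 0.2, 0.5]
finger_gap: 24.8
finger_force: 25.0
clock: 15.55
eef_pos: [439.9, -19.1, 156.3]
eef_rot: [3.14, -0.0, 1.315]
wrist_force: [1.0, -1.4, -0.5]
finger_gap: 47.0
finger_force: 0.0
from [439.9 -19.1 156.3] [ 3.14  -0.     1.315] F [ 1.  -1.4 -0.5] gap 47.0 t 15.55 q6 0.13
shift [ -0.3 -41.2   6.3] turn [ 1.000e-03 -2.000e-03  1.564e+00]
```

```bash
python3 -m crank '[[60,0,-5,0,0,0,0.1],[70,0,-12,0,0,0,0.24],[80,0,-20,0,0,0,0.38],[90,0,-28,0,0,0,0.52],[90,0,-34,0,0,0,0.66],[90,0,-38,0,0,0,0.8],[90,0,-41,0,0,0,0.94],[90,0,-41,0,0,0,1.08],[90,0,-41,0,0,0,1.22],[90,0,-41,0,0,0,1.35]]';python3 -m crank '[[90,0,0,0,0,0,0.1],[90,0,0,0,0,0,0.2],[90,0,0,0,0,0,0.214],[90,0,0,0,0,0,0.214],[90,0,0,0,0,0,0.214]]'
cat > look.py <<'E'
from h import *
from cell import manip,optics
import sys
c=optics.calibration("wrist");p,d=optics.camera("wrist")
cv2.imwrite(f"pics/{sys.argv[1]}.png",p[...,::-1]);W=cloud(c,d);X,Y,Z=np.moveaxis(W,-1,0)
hsv=cv2.cvtColor(p,cv2.COLOR_RGB2HSV).astype(int);H,S,V=np.moveaxis(hsv,-1,0)
m=(H>100)&(H<125)&(S>80)&(Z>14)&(Z<28)&(X>440)&(X<700)&(Y>-200)&(Y<100)
P=W[m][:,:2].astype(np.float32);r=cv2.minAreaRect(P);B=cv2.boxPoints(r);print("rim",len(P),r[1]);
F=B[np.argsort(B[:,0]-.25*B[:,1])[:2]];F=F[np.argsort(F[:,1])];y=F[1]-F[0];y/=np.linalg.norm(y);x=np.array([y[1],-y[0]]);o=F.mean(0);print("edge",o,"yaw",np.arctan2(x[1],x[0]))
m=(Z>7)&(Z<17)&(X>380)&((W[...,:2]-o)@x<-1)&(X<600)&(Y>-200)&(Y<150)
for b in blob(m,1):
    r=cv2.minAreaRect(W[b][:,:2].astype(np.float32));q=r[0]-o;print("bar",b.sum(),r,"in tray",q@x,q@y)
E
python3 look.py w4;python3 go.py 401 -9.6 5 -0.249
```

```text
clock: 16.55
eef_pos: [398.5, -8.5, 152.6]
eef_rot: [-3.141, 0.005, -0.041]
wrist_force: [-0.2, 0.5, -0.5]
finger_gap: 84.3
finger_force: 0.0
clock: 17.05
eef_pos: [398.9, -8.6, 153.4]
eef_rot: [3.141, 0.004, -0.247]
wrist_force: [-0.9, -0.6, 0.2]
finger_gap: 84.7
finger_force: 0.0
rim 1530 (210.85887145996094, 69.16201782226562)
edge [498.0069   -34.554665] yaw -0.24448022
bar 3584 ((438.06939697265625, -17.404434204101562), (159.6769256591797, 25.15276527404785), 75.25479125976562) in tray -62.306401256551794 2.132244408292536
from [399.   -8.6 153.6] [ 3.141e+00  3.000e-03 -2.470e-01] F [ 0.  -0.2  0.5] gap 84.7 t 17.1 q6 1.7
shift [  2.7   0.4 148.6] turn [0.    0.003 0.002]
```

View pics/w4.png

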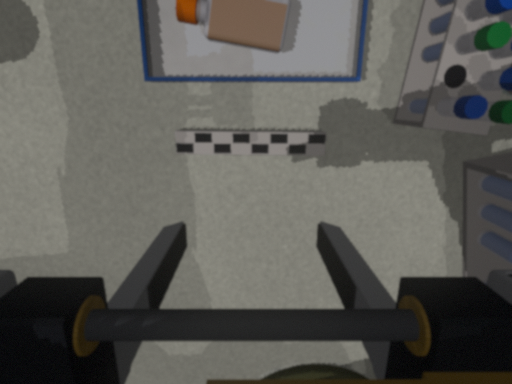

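The view shows the bar at (251,141), square to the tray front (rim line at row 78), with both fingers behind it. Next I lower and push with both fingertips.

```bash
python3 -m crank '[[90,0,0,30,0,0,0],[90,1,0,70,0,0,0],[90,1,0,110,0,0,0],[90,2,0,135,0,0,0],[90,2,0,145,0,-0.003,0],[90,2,0,148,0,-0.003,0],[90,2,0,148,0,-0.003,0]]';python3 -m crank '[[90,6,0,0,0,0,0],[90,14,0,0,0,0,0],[90,22,0,0,0,0,0],[90,29,0,0,0,0,0],[90,36,0,0,0,0,0],[90,43,0,0,0,0,0],[90,49,0,0,0,0,0],[90,54,0,0,0,0,0],[90,57,0,0,0,0,0],[90,58,0,0,0,0,0]]'; python3 look.py w5
```

```text
clock: 17.8
eef_pos: [401.0, -9.1, 6.5]
eef_rot: [3.141, 0.005, -0.249]
wrist_force: [-0.5, 1.8, 0.4]
finger_gap: 84.8
finger_force: 0.0
clock: 18.8
eef_pos: [457.0, -23.4, 5.4]
eef_rot: [3.141, 0.006, -0.249]
wrist_force: [-2.4, -0.5, 1.6]
finger_gap: 84.3
finger_force: 0.5
rim 5636 (212.02056884765625, 86.8199234008789)
edge [497.65955  -34.102783] yaw -0.24891074
bar 10865 ((469.440673828125, -25.45685577392578), (160.08497619628906, 42.86408233642578), 75.64300537109375) in tray -29.479113320128818 1.4277977293368167
```

```bash
for i in 1 2 3 4; do python3 -m crank '[[90,1,0,0,0,0,0],[90,2,0,0,0,0,0],[90,2,0,0,0,0,0]]'|grep -E "pos|wrist"; done
```

```text
eef_pos: [458.8, -23.8, 5.5]
wrist_force: [0.6, -0.4, -0.3]
eef_pos: [460.8, -24.3, 5.5]
wrist_force: [0.3, 0.4, -0.1]
eef_pos: [462.8, -24.9, 5.5]
wrist_force: [0.2, -0.3, -0.6]
eef_pos: [464.7, -25.3, 5.5]
wrist_force: [-0.1, -0.2, -1.3]
```

```bash
for i in 1 2 3 4; do python3 -m crank '[[90,0.5,0,0,0,0,0],[90,1,0,0,0,0,0],[90,1,0,0,0,0,0]]'|grep -E "pos|wrist"; done
```

```text
eef_pos: [465.4, -25.5, 5.4]
wrist_force: [-0.8, 0.4, 1.2]
eef_pos: [465.5, -25.6, 5.4]
wrist_force: [-7.7, 2.5, 6.9]
eef_pos: [465.6, -25.6, 5.2]
wrist_force: [-14.1, 2.3, 12.7]
eef_pos: [465.7, -25.6, 5.2]
wrist_force: [-21.7, 4.1, 18.6]
```

The bar is seated against the tray. I'll back off and check.

```bash
python3 -m crank '[[90,-3,0,0,0,0,0],[90,-10,0,0,0,0,0],[90,-25,0,0,0,0,0],[90,-45,0,-10,0,0,0],[90,-65,0,-45,0,0,0],[90,-70,0,-90,0,0,0],[90,-70,0,-130,0,0,0],[90,-70,0,-148,0,0,0],[90,-70,0,-148,0,0,0],[90,-70,0,-148,0,0,0]]'; python3 look.py w6
python3 - <<'E'
from h import *
from cell import optics
c=optics.calibration("scene");p,d=optics.camera("scene");W=cloud(c,d);X,Y,Z=np.moveaxis(W,-1,0)
cv2.imwrite("pics/s6.png",cv2.resize(p[150:330,120:380,::-1],None,fx=3,fy=3,interpolation=cv2.INTER_CUBIC))
C=W[(Z>215)&(X<640)&(X>520)&(Y>-120)&(Y<40)&(Z<300)];print(cv2.minAreaRect(C[:,:2].astype(np.float32)),np.percentile(C[:,2],99))
h=cv2.cvtColor(p,cv2.COLOR_RGB2HSV);Q=W[(h[...,0]<18)&(h[...,1]>150)&(Z>250)&(X>600)&(X<760)];print("grip top",np.percentile(Q[:,2],[90,99]))
E
```

```text
clock: 22.25
eef_pos: [401.2, -9.2, 153.3]
eef_rot: [3.141, 0.006, -0.249]
wrist_force: [-0.7, 0.7, -0.6]
finger_gap: 84.4
finger_force: 0.0
rim 1384 (211.0933074951172, 71.92513275146484)
edge [497.43518  -34.094727] yaw -0.2510065
bar 3888 ((485.3740234375, -29.758193969726562), (160.38827514648438, 23.412473678588867), 75.71736907958984) in tray -12.760299601878614 1.2048995194827512
((597.2874755859375, -59.17400360107422), (43.78551483154297, 93.11785888671875), 76.38304901123047) 271.5971907874952
grip top [318.27664041 319.81708816]
```

View pics/s6.png

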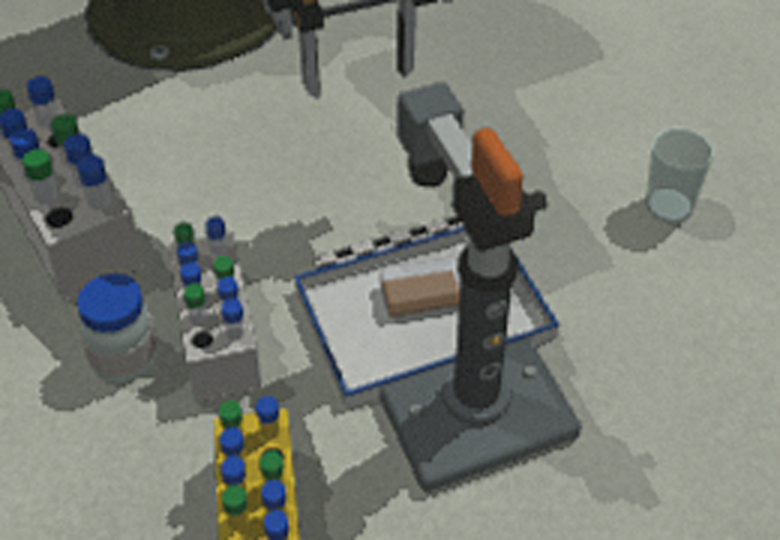

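View pics/w6.png

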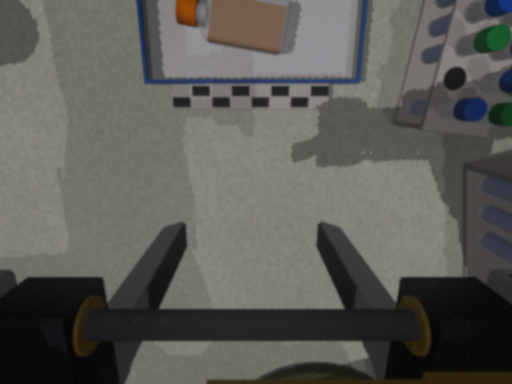

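The bar (251,96) lies flush along the tray front with its markings up. In the scene view, brass shows in the middle hole at (495,340) and the camera is square over the tray. The rack, jar, beaker and flask look undisturbed.

```bash
python3 -c "
from cell import manip
print(manip.sign_off())"
```

```text
the job is handed in; nothing more can be done
None
```

I handed the job in at about 22 s of the 69 s allowed: the camera column is locked in the middle hole and square over the tray, and the scale bar lies markings up, flush against the tray's front edge and about 1 mm off centre. The gripper is clear of everything, and in the last pictures the rack, jar, beaker and flask look undisturbed, though I did not re-measure them; the sign-off returned no verdict.

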